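Hang the setting frame back on its own stand

ROBOT

A 6-joint arm with a two-finger parallel gripper is mounted at the origin on the work surface. World frame = base frame: x ahead of the robot, y to its left, z up, the work surface at z = 0. Lengths are in mm, angles in rad, forces in N, time in s.
With the tool pointing down it reaches from about 350 to 875 mm from the base axis. Payload 15.5 kg.
Tool frame: the origin (TCP) lies midway between the tips of the shut fingers; the grasp point (between the pads) lies 19 mm behind it; z points along the fingers, y is the line along which they close (so a half turn about z gives the same grasp; the last joint's range is limited). The gripper opens to 85 mm and grips with 20 to 120 N. Pads are 22 mm wide; open, the fingers measure 114 mm over their backs; the gripper's body (76 mm by 85 mm) begins 54 mm behind the grasp point. The pads swing forward as they close: fully open they stand 13 mm farther back than shut.
Start: joints at [1.155, 0.494, 1.345, -0, 1.302, -0.096], TCP at [197.074, 593.118, 231.277] pointing down, gripper open.
Joint ranges: [-2.91, 2.91], [-0.82, 2.16], [0.22, 2.67], [-1.22, 4.37], [0.12, 2.79], [-3.08, 3.08]. Speed limits (rad/s): [1.89, 1.89, 2.57, 3.01, 3.01, 3.01].

INTERFACE

Orientations are given as a rotation vector (axis times angle).
In Python, from plant import manip, viewer, workorder gives the robot as it stands.
- The arm moves only by the tool carry_out, never from a script. Its argument "series" is a list of rows, each an object of numbers: "fingers": the finger opening in mm, from 0 to 85.4; "tx", "ty", "tz": the shift along the tool's x, y, z in mm; "yaw": the turn about the tool's z in degrees. In form: [{"fingers": .., "tx": .., "ty": .., "tz": .., "yaw": ..}, ...]. A call has 1 to 20 rows; each row is the pose to reach, as a shift and turn from the pose commanded when the call began, along the tool's axes at that moment; what a row does not reach only later rows make up. A row lasts 1/10 s, in which the tool goes at most 50 mm and 8.59 degrees, less where a joint would pass 70% of its speed; a pose out of reach is approached as far as the arm can. A call with a gripper value outside its range is refused whole. The fingers move at their own pace and stop on an object; "force" is the grip in N (left out, the last holds). Time passes only in rows, so rows that repeat a pose let the fingers close. It gives the time, the measured TCP pose, the force, the opening and the grip force at its end, in the units of the state.
- manip.sense(): the state, without advancing time (a new reading comes with each control period).
- viewer.read_camera(name): name is "scene" or "top" or "wrist"; returns the picture (400x640x3 uint8, red, green, blue); there is no depth.
- viewer.camera_info(name): a dict with "intrinsics" (3x3 intrinsics, pixels), "k1" (the pictures are not rectified: a ray, as slopes to the right and down, at radius r is drawn at 1 + k1 r^2 times it, then the intrinsics apply), "eye" and "attitude" of the camera in the world. Camera axes: x right, y up, looking along -z (the intrinsics and any distortion apply to the point x, -y, -z); pixel columns grow to the right and rows downward; lengths in mm; the calibration is good to about 2 mm. A picture is of the moment at which its call begins: read the wrist's pose just before it. camera_info takes no time and is no camera call; for the wrist camera it gives the pose at the moment of the call.
- workorder.close_job(): hands the job in; it is judged then, once.
The state is a dict: "clock": time; "qpos": joint angles; "joint_vel": joint speeds; "joint_efforts": joint torques, N m; "eef_pos": TCP position; "tcp_rot": TCP orientation; "ft_force": force on the tool from outside, world axes, zero at the start; "wrist_torque": the same for the moment, N m; "finger_gap": finger opening in mm; "gripper_force": force on a finger pad.
Only numpy, scipy, OpenCV 4.12 (cv2) and the standard library are available. Lean on these libraries where they do the work, as an engineer would, in place of code of your own. Each camera call takes 0.05 s, during which the arm holds its last target. There are 200 camera calls.

TASK

Take the setting frame with the round tab out of the wooden rest and hang it back on its own stand, the one whose label shows a disc: drape it over the bar, one leg each side, and let its crossbeam down fully into the groove of the saddle. The saddle gets clamped anywhere along the bar, so look or feel for the groove; do it gently, without dropping or banging the frame on the stand, let go, and leave everything else where it is.

Things in the scene. Friction and masses are not known exactly. Their poses are not given: they have to be found in the camera images.
- frame_disc: Frame to put away: aluminium upside-down U, 148 high, 100 wide (local y), 20 thick (local x), 0.45 kg; the one with a ROUND DISC tab. Stands upright in the wooden rest. Legs 48 apart inside (64 in the lowest 18) below a crossbeam 80 to 102 above the feet. Origin: midway between the feet; z up. The same either way round.
- frame_disc_tab (a point): Centre of that frame's flat disc tab: 48 diameter, 20 thick (pinch it along the frame's local x), 124 above the feet, at the very top of the frame.
- stand_disc: Its stand, fixed: white tilted label at its local +x end with a black DISC. All three stands are alike but for the label shape. Base plate 10 high; a level bar along local x between posts at x -74 and +74 carries a white saddle block. A frame down in the groove has its feet 23 above the bench; on the saddle's top beside the groove, 35. Origin: bench level under the bar's middle, z up.
- stand_disc_mid (a point): Point over the bar's middle, 115 above the bench, level with the saddle's top. The saddle is 106 long (x), 40 wide (y). One groove crosses the middle of its top: 26 wide along x, 12 deep, open at both sides. The saddle is clamped (holds over 60 N) anywhere up to 14 either way along the bar from this point; that offset is NOT reported: look or feel for the groove.
- stand_square: Stand like stand_disc, black square on its label, saddle in the middle of the bar; the square-tabbed frame already hangs on it. Same origin and axes.
- stand_cross: Stand like stand_disc, black cross on its label, empty; not to be used. Same origin and axes.
- rest: Fixed wooden rest, 64 (x) by 130 (y) by 24 high, with a channel 24 wide and 14 deep along its local y in which the disc frame's feet stand, 10 above the bench. Origin: centre of its underside.
- frame_square: Frame like frame_disc but with a square tab, hanging on the square stand: leave alone. Origin as frame_disc.
- frame_cross: Frame like frame_disc but with a cross-shaped tab, lying flat on the bench, 20 high: leave alone. Origin: on the bench under the middle of its 148 length, which lies along local x.
- bearing: Steel bearing ring, 72 across, 18 high, flat on the bench: leave alone. Origin: centre of its underside.
- driver: Screwdriver with orange handle, 200 long along local x, lying on the bench: leave alone.
- spanner: Steel spanner, 170 long along local x, lying on the bench: leave alone.
- oil: White oil bottle, 54 across, 130 high, standing: leave alone. Origin: centre of its underside.
- tin: Open steel cup, 68 across, 85 high, standing: leave alone. Origin: centre of its underside.

How it is judged (in metres and radians):
On the way, in this order (a step that is already met when the one before it is completed fails the run):
1. the disc frame is lifted clear above the bench (height (world z) of frame_disc above 0.1 m), for 0.1 s.
2. the disc frame hangs over the bar of its own stand with its crossbeam down in the groove (z of frame_disc in the frame of stand_disc between 0.018 and 0.028 m and x of frame_disc in the frame of stand_disc between -0.022 and 0.022 m and y of frame_disc in the frame of stand_disc between -0.01 and 0.01 m and angle between frame_disc's own z axis and vertical below 0.12 rad and angle between the x axis of frame_disc and the x axis of stand_disc, either way round below 0.2 rad), for 0.2 s.
At the end, for the whole second after the job is handed in: The disc frame hangs on the disc stand, crossbeam in the saddle's groove: feet 23 (within 5) mm above the stand's foot, within 22 mm of the bar's middle along it and 10 mm across it, upright within 0.12 rad, square across the bar within 0.2 rad, released and at rest (all of step 2 and linear speed of frame_disc below 0.02 m/s and contact force between frame_disc and the fingers below 0.1 N); the robot touches nothing.
It fails at once if the disc frame is pressed or banged on its stand with more than 60 N (contact force between frame_disc and stand_disc above 60 N).
It fails at once if another thing is moved by more than 20 mm (distance of any of frame_square, frame_cross, bearing, driver, spanner, oil, tin from where it was at the start of the episode above 0.02 m).
It also fails if it takes over 54 s, if anything falls off the work surface, if the arm or the gripper's body presses on something with over 40 N, if the wrist force passes 120 N, or if a joint passes its speed limit or range.

## Working session

There is one attempt and no reset: what is moved stays moved. The work goes in short steps, Python scripts to look and compute and a tool call to move; the robot and the scene stay as the last step left them, time stands still between calls to the robot, and variables do not carry over. Pictures are saved under pics/ and viewed, at most 10 in all, crops included, and the job is handed in when it is done.

Besides the shell and the picture viewer there is one more tool, called after "Emit:" as name([rows], argument=value, ...), one row to a line, values as JSON. carry_out: Moves the arm, as the interface text tells. Its arguments: {"type":"object","properties":{"series":{"type":"array","items":{"type":"object","properties":{"fingers":{"type":"number"},"tx":{"type":"number"},"ty":{"type":"number"},"tz":{"type":"number"},"yaw":{"type":"number"}}}},"force":{"type":"number"}},"required":["series"]}

```bash
mkdir -p pics
python3 - <<'E'
from plant import manip, viewer
import cv2
for n in ("scene","top"):
    cv2.imwrite(f"pics/{n}0.png",cv2.cvtColor(viewer.read_camera(n),cv2.COLOR_RGB2BGR))
    i=viewer.camera_info(n);print(n,i)
s=manip.sense();print(s)
E
```

```text
scene {'intrinsics': array([[377.40842151,   0.        , 317.31684945],
       [  0.        , 377.40842151, 206.92817049],
       [  0.        ,   0.        ,   1.        ]]), 'k1': -0.020670895820047497, 'eye': array([1466.91046078,  -49.5320401 ,  761.28009215]), 'attitude': array([0.78117268, 0.73853381, 1.39661292])}
top {'intrinsics': array([[495.7023177 ,   0.        , 327.94766562],
       [  0.        , 495.7023177 , 193.4602933 ],
       [  0.        ,   0.        ,   1.        ]]), 'k1': -0.15943429807182571, 'eye': array([ 425.76454014,   10.82943152, 1389.83906917]), 'attitude': array([ 0.05904161, -0.03135224, -1.58455094])}
{'clock': 0.1, 'qpos': array([ 1.15451655e+00,  4.94119591e-01,  1.34605323e+00,  5.23605894e-05,
        1.30250756e+00, -9.55123963e-02]), 'joint_vel': array([-0.00086245, -0.0023506 , -0.00195469,  0.00033453, -0.00071072,
       -0.00039093]), 'joint_efforts': array([ 1.18593081e-03, -8.83582950e+01, -3.84564722e+01, -1.94995905e-04,
        5.13851483e-03, -3.32645902e-05]), 'eef_pos': array([196.91896113, 592.83431447, 230.76619035]), 'tcp_rot': array([-5.01672608e-01, -3.10094981e+00,  1.63272679e-03]), 'ft_force': array([ 0.7776599 , -0.39877601, -0.02742563]), 'wrist_torque': array([0.03820542, 0.03753247, 0.01668218]), 'gripper_force': 0.0, 'finger_gap': 85.54912767001952}
```

View pics/scene0.png

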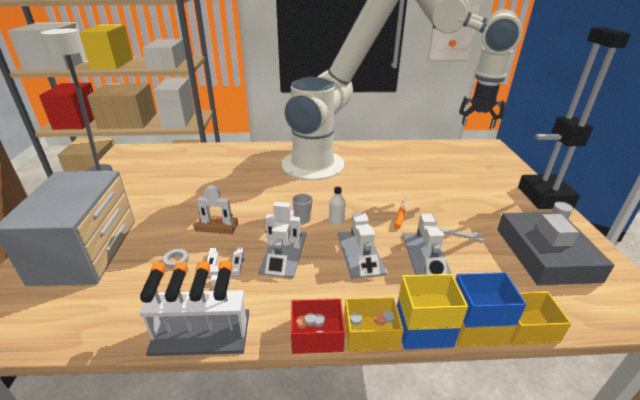

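View pics/top0.png

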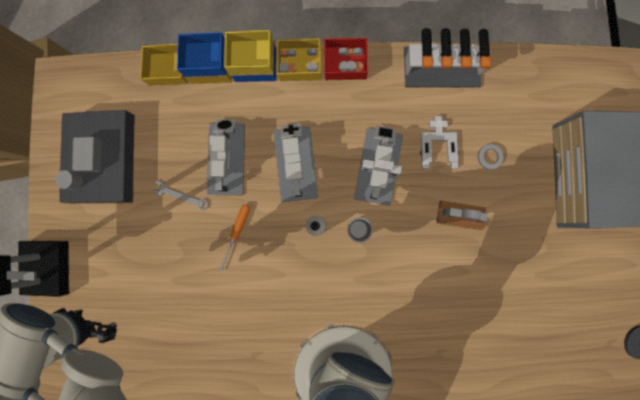

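The scene view shows the disc frame in the brown rest at (213,210) and the disc-labelled stand at (430,255). In the top view the rest is at (462,214), the disc stand at (226,158) and its label at (225,125). Next I'll zoom in on both.

```bash
cat > h.py <<'E'
import numpy as np, cv2
from scipy.spatial.transform import Rotation as R
from plant import manip, viewer
def dist(i): return np.array([i["k1"],0,0,0,0.])
def rays(i,px):
    p=cv2.undistortPoints(np.array(px,float).reshape(-1,1,2),i["intrinsics"],dist(i)).reshape(-1,2)
    d=np.c_[p[:,0],-p[:,1],-np.ones(len(p))]
    return R.from_rotvec(i["attitude"]).apply(d)
def onplane(i,px,z):
    d=rays(i,px); e=np.array(i["eye"]); return e+d*((z-e[2])/d[:,2])[:,None]
def proj(i,P):
    c=R.from_rotvec(i["attitude"]).inv().apply(np.atleast_2d(P)-i["eye"])
    return cv2.projectPoints(np.c_[c[:,0],-c[:,1],-c[:,2]],np.zeros(3),np.zeros(3),i["intrinsics"],dist(i))[0].reshape(-1,2)
E
python3 - <<'E'
import cv2,numpy as np
t=cv2.imread("pics/top0.png")
a=cv2.resize(t[110:210,180:280],(600,600),interpolation=cv2.INTER_CUBIC)[:, 120:480]
b=cv2.resize(t[180:250,430:500],(420,420),interpolation=cv2.INTER_CUBIC)
b=cv2.copyMakeBorder(b,0,180,0,0,cv2.BORDER_CONSTANT)
cv2.imwrite("pics/z1.png",np.hstack([a,b]))
E
```

```text
(no output)
```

View pics/z1.png

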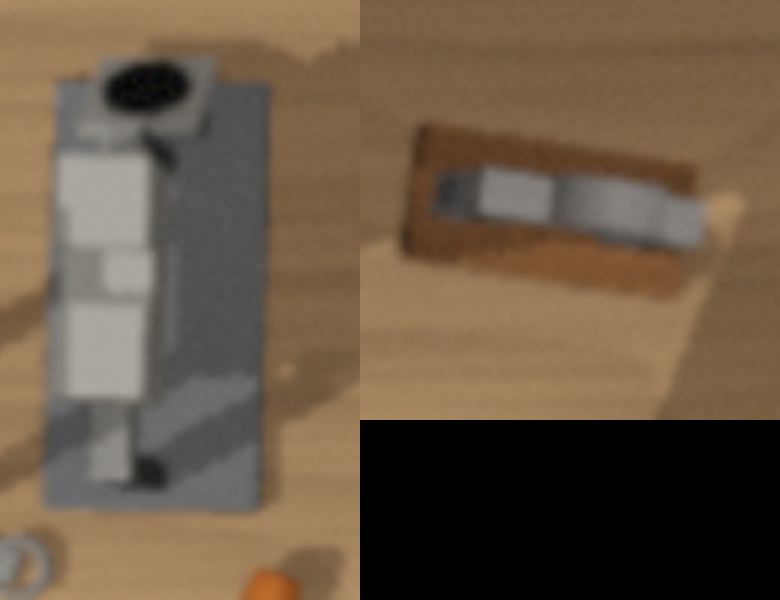

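Left: the base plate's corners are clear and the saddle spans crop rows 152 to 400, with the groove at rows 247 to 303. Right: the rest's corners are clear, and the disc tab appears as a light-grey bar around crop (612,207).

Run:
```python
from h import *
np.set_printoptions(precision=1,suppress=True)
i=viewer.camera_info("top")
A=lambda p:[(x/6+200,y/6+110) for x,y in p]
B=lambda p:[((x-360)/6+430,y/6+180) for x,y in p]
b=onplane(i,A([(55,82),(270,85),(260,508),(44,503)]),10);print("base",b,b.mean(0))
s=onplane(i,A([(58,152),(152,152),(143,400),(65,400)]),115);print("saddle",s,s.mean(0))
g=onplane(i,A([(107,247),(107,303)]),115);print("groove",g,g.mean(0))
r=onplane(i,B([(422,125),(695,165),(680,298),(405,257)]),24);print("rest",r,r.mean(0))
t=onplane(i,B([(553,195),(668,212)]),158);print("tab",t,t.mean(0))
for q in (r,):
    d=q[1]-q[0];print("rest dir",d,np.linalg.norm(d),np.degrees(np.arctan2(d[1],d[0])))
d=(b[0]+b[1]-b[2]-b[3])/2;print("stand dir",np.linalg.norm(d),np.degrees(np.arctan2(d[1],d[0])))
s=manip.sense();M=R.from_rotvec(s["tcp_rot"]).as_matrix();print(M)
print(viewer.camera_info("wrist"))
```

```text
base [[710.2 371.6  10. ]
 [706.  267.6  10. ]
 [505.4 272.4  10. ]
 [509.3 375.7  10. ]] [607.7 321.8  10. ]
saddle [[657.3 342.4 115. ]
 [656.2 300.3 115. ]
 [547.2 304.  115. ]
 [547.8 338.6 115. ]] [602.1 321.4 115. ]
groove [[614.7 320.2 115. ]
 [590.  320.1 115. ]] [602.3 320.1 115. ]
rest [[ 479.4 -276.7   24. ]
 [ 458.8 -405.2   24. ]
 [ 397.3 -396.4   24. ]
 [ 418.7 -267.3   24. ]] [ 438.5 -336.4   24. ]
tab [[ 444.1 -303.2  158. ]
 [ 436.1 -352.2  158. ]] [ 440.1 -327.7  158. ]
rest dir [ -20.6 -128.5    0. ] 130.10399432996115 -99.12674160733819
stand dir 200.83244565921405 -1.2759890173814536
[[-0.9  0.3 -0. ]
 [ 0.3  0.9 -0. ]
 [ 0.  -0.  -1. ]]
{'intrinsics': array([[292. ,   0. , 316. ],
       [  0. , 292. , 197.7],
       [  0. ,   0. ,   1. ]]), 'k1': -0.021420326305491438, 'eye': array([118.4, 619.6, 373.3]), 'attitude': array([-0.3, -0.2,  1.2])}
```

```bash
cat >> h.py <<'E'
def rel(p,ang,base=None):
    """tool-frame shift/yaw to bring TCP to world p with tool-y at ang deg (mod 180)"""
    s=manip.sense(); M=R.from_rotvec(s["tcp_rot"]).as_matrix()
    b=s["eef_pos"] if base is None else np.array(base)
    cur=np.degrees(np.arctan2(M[1,1],M[0,1])); y=(cur-ang+90)%180-90
    return (M.T@(np.array(p)-b)).round(1), round(y,2)
def snap(n,name):
    i=viewer.camera_info(n);im=viewer.read_camera(n)
    cv2.imwrite(f"pics/{name}.png",cv2.cvtColor(im,cv2.COLOR_RGB2BGR)); np.save(f"pics/{name}.npy",i,allow_pickle=True); return i,im
E
python3 -c "
from h import *
c=[197.07,593.12,231.28]
print(rel([520,150,310],30,c),rel([440,-330,310],-9.1,c))"
```

```text
(array([-446.2, -318.8,  -78.4]), np.float64(41.62)) (array([-521.6, -799.5,  -77.9]), np.float64(80.72))
```

Emit:
carry_out([
  {"tx":-446,"ty":-319,"tz":-78,"yaw":40,"fingers":85},
  {"tx":-446,"ty":-319,"tz":-78,"yaw":40},
  {"tx":-446,"ty":-319,"tz":-78,"yaw":40},
  {"tx":-446,"ty":-319,"tz":-78,"yaw":40},
  {"tx":-446,"ty":-319,"tz":-78,"yaw":40},
  {"tx":-446,"ty":-319,"tz":-78,"yaw":40},
  {"tx":-446,"ty":-319,"tz":-78,"yaw":40},
  {"tx":-446,"ty":-319,"tz":-78,"yaw":40},
  {"tx":-446,"ty":-319,"tz":-78,"yaw":40},
  {"tx":-522,"ty":-800,"tz":-78,"yaw":80.7},
  {"tx":-522,"ty":-800,"tz":-78,"yaw":80.7},
  {"tx":-522,"ty":-800,"tz":-78,"yaw":80.7},
  {"tx":-522,"ty":-800,"tz":-78,"yaw":80.7},
  {"tx":-522,"ty":-800,"tz":-78,"yaw":80.7},
  {"tx":-522,"ty":-800,"tz":-78,"yaw":80.7},
  {"tx":-522,"ty":-800,"tz":-78,"yaw":80.7},
  {"tx":-522,"ty":-800,"tz":-78,"yaw":80.7},
  {"tx":-522,"ty":-800,"tz":-78,"yaw":80.7},
  {"tx":-522,"ty":-800,"tz":-78,"yaw":80.7},
  {"tx":-522,"ty":-800,"tz":-78,"yaw":80.7},
])

```text
invalid input at $.series[1]: expected keys fingers, tx, ty, tz, yaw
```

Emit:
carry_out([
  {"tx":-446,"ty":-319,"tz":-78,"yaw":40,"fingers":85},
  {"tx":-446,"ty":-319,"tz":-78,"yaw":40,"fingers":85},
  {"tx":-446,"ty":-319,"tz":-78,"yaw":40,"fingers":85},
  {"tx":-446,"ty":-319,"tz":-78,"yaw":40,"fingers":85},
  {"tx":-446,"ty":-319,"tz":-78,"yaw":40,"fingers":85},
  {"tx":-446,"ty":-319,"tz":-78,"yaw":40,"fingers":85},
  {"tx":-446,"ty":-319,"tz":-78,"yaw":40,"fingers":85},
  {"tx":-446,"ty":-319,"tz":-78,"yaw":40,"fingers":85},
  {"tx":-446,"ty":-319,"tz":-78,"yaw":40,"fingers":85},
  {"tx":-522,"ty":-800,"tz":-78,"yaw":80.7,"fingers":85},
  {"tx":-522,"ty":-800,"tz":-78,"yaw":80.7,"fingers":85},
  {"tx":-522,"ty":-800,"tz":-78,"yaw":80.7,"fingers":85},
  {"tx":-522,"ty":-800,"tz":-78,"yaw":80.7,"fingers":85},
  {"tx":-522,"ty":-800,"tz":-78,"yaw":80.7,"fingers":85},
  {"tx":-522,"ty":-800,"tz":-78,"yaw":80.7,"fingers":85},
  {"tx":-522,"ty":-800,"tz":-78,"yaw":80.7,"fingers":85},
  {"tx":-522,"ty":-800,"tz":-78,"yaw":80.7,"fingers":85},
  {"tx":-522,"ty":-800,"tz":-78,"yaw":80.7,"fingers":85},
  {"tx":-522,"ty":-800,"tz":-78,"yaw":80.7,"fingers":85},
  {"tx":-522,"ty":-800,"tz":-78,"yaw":80.7,"fingers":85},
])

```text
clock: 2.1
eef_pos: [440.0, -318.7, 308.8]
tcp_rot: [-2.39, -2.038, -0.0]
ft_force: [1.5, 1.7, 0.7]
finger_gap: 85.0
gripper_force: 0.0
```

```bash
python3 -c "
from h import *
s=manip.sense();print(s['clock'],s['eef_pos'],s['joint_vel'].max());i,im=snap('wrist','w1');print(i['eye'],proj(i,[[440,-330,158],[438.5,-336.4,24]]))"
```

```text
2.1 [ 439.98155087 -318.65914419  308.82025081] 0.3965067846087502
[ 452.93926746 -236.52538633  451.39257675] [[317.95673349 193.31271972]
 [317.10386445 170.08526091]]
```

View pics/w1.png

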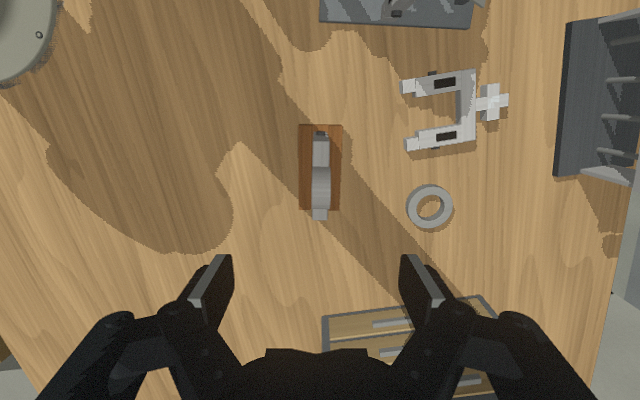

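The wrist view shows the frame in the rest, with the tab around (321,187), and the cross frame and the bearing off to the right. The arm was still settling, so I'll retake this and zoom in.

```bash
python3 -c "
from h import *
for k in range(3): i,im=snap('wrist','w2')
s=manip.sense();print(s['clock'],s['eef_pos'],abs(s['joint_vel']).max())
c=cv2.cvtColor(im,cv2.COLOR_RGB2BGR)[115:225,270:370]
cv2.imwrite('pics/w2z.png',cv2.resize(c,None,fx=5,fy=5,interpolation=cv2.INTER_CUBIC))
"
```

```text
2.3 [ 440.21368683 -317.41348933  308.330629  ] 0.03897536533405981
```

View pics/w2z.png

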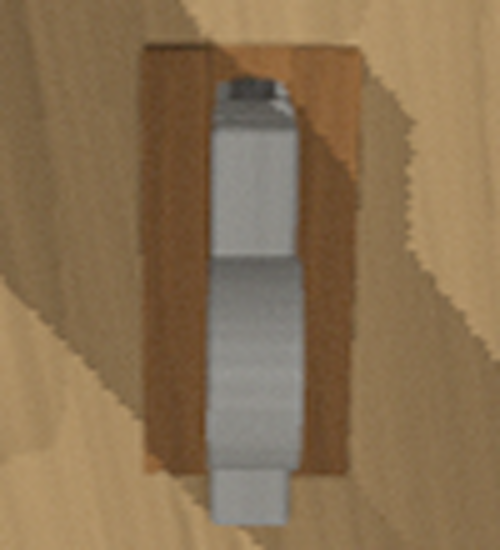

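```bash
python3 -c "
from h import *
np.set_printoptions(precision=1,suppress=True)
i=np.load('pics/w2.npy',allow_pickle=True).item()
A=lambda p:[(x/5+270-.4,y/5+115-.4) for x,y in p]
e=onplane(i,A([(254,128),(250,523)]),112);d=e[1]-e[0];print('frame',e,e.mean(0),np.linalg.norm(d),np.degrees(np.arctan2(d[1],d[0]))+90)
t=onplane(i,A([(208,370),(302,370)]),157);print('tab',t,t.mean(0),np.linalg.norm(t[1]-t[0]))
r=onplane(i,A([(140,47),(360,47),(348,474),(145,474)]),24);print('rest',r.mean(0));d=r[3]+r[2]-r[0]-r[1];print(np.degrees(np.arctan2(d[1],d[0]))+90,np.linalg.norm(d)/2)
a=-9.2;c=(e.mean(0)[:2]);print(rel([*c,117],a))
"
```

```text
frame [[ 450.9 -282.1  112. ]
 [ 434.6 -379.   112. ]] [ 442.7 -330.6  112. ] 98.28588797304293 -9.547793493153435
tab [[ 433.8 -324.4  157. ]
 [ 453.3 -327.5  157. ]] [ 443.6 -326.   157. ] 19.762778677660886
rest [ 441.9 -335.2   24. ]
-9.49556038654579 130.09376583608443
(array([-12.7,   4.7, 191.3]), np.float64(0.0))
```

Frame width 98 (should be 100), tab thickness 19.8 and rest length 130.1 all match the sizes given. I'll go down over the tab and stop a little high to check.

Emit:
carry_out([
  {"tx":-12.7,"ty":4.7,"tz":20,"yaw":0.3,"fingers":60},
  {"tx":-12.7,"ty":4.7,"tz":60,"yaw":0.3,"fingers":60},
  {"tx":-12.7,"ty":4.7,"tz":100,"yaw":0.3,"fingers":60},
  {"tx":-12.7,"ty":4.7,"tz":140,"yaw":0.3,"fingers":60},
  {"tx":-12.7,"ty":4.7,"tz":170,"yaw":0.3,"fingers":60},
  {"tx":-12.7,"ty":4.7,"tz":188,"yaw":0.3,"fingers":60},
  {"tx":-12.7,"ty":4.7,"tz":190,"yaw":0.3,"fingers":60},
  {"tx":-12.7,"ty":4.7,"tz":190,"yaw":0.3,"fingers":60},
], force=40)

```text
clock: 3.1
eef_pos: [443.5, -329.1, 119.2]
tcp_rot: [-2.394, -2.033, -0.0]
ft_force: [0.0, -0.8, 1.6]
finger_gap: 59.9
gripper_force: 0.0
```

```bash
python3 -c "
from h import *
i,im=snap('wrist','w3')
s=manip.sense();print(s['clock'],s['eef_pos'],s['ft_force'],s['finger_gap'],rel([442.5,-330.6,117],-9.5))
cv2.imwrite('pics/w3z.png',cv2.cvtColor(im,cv2.COLOR_RGB2BGR)[120:400,150:500])
"
```

```text
3.15 [ 443.82202921 -329.54827508  119.87684754] [-0.39850274 -0.15521339 -0.10340863] 59.778359379975704 (array([-1.3, -1.1,  2.9]), np.float64(0.17))
```

View pics/w3z.png

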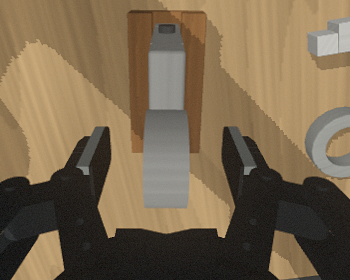

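The tab, centred at crop column 166, sits midway between the pads at columns 108 and 224. Closing.

Emit:
carry_out([
  {"tx":-1,"ty":-1,"tz":2,"yaw":0,"fingers":35},
  {"tx":-1,"ty":-1,"tz":2,"yaw":0,"fingers":26},
  {"tx":-1,"ty":-1,"tz":2,"yaw":0,"fingers":15},
  {"tx":-1,"ty":-1,"tz":2,"yaw":0,"fingers":10},
  {"tx":-1,"ty":-1,"tz":2,"yaw":0,"fingers":10},
  {"tx":-1,"ty":-1,"tz":2,"yaw":0,"fingers":10},
  {"tx":-1,"ty":-1,"tz":2,"yaw":0,"fingers":10},
  {"tx":-1,"ty":-1,"tz":2,"yaw":0,"fingers":10},
], force=50)

```text
clock: 3.95
eef_pos: [442.4, -331.0, 117.6]
tcp_rot: [2.395, 2.031, 0.0]
ft_force: [-0.1, 1.3, 5.5]
finger_gap: 19.3
gripper_force: 49.0
```

Emit:
carry_out([
  {"tx":0,"ty":0,"tz":-10,"yaw":0,"fingers":10},
  {"tx":0,"ty":0,"tz":-30,"yaw":0,"fingers":10},
  {"tx":0,"ty":0,"tz":-60,"yaw":0,"fingers":10},
  {"tx":0,"ty":0,"tz":-100,"yaw":0,"fingers":10},
  {"tx":0,"ty":0,"tz":-140,"yaw":0,"fingers":10},
  {"tx":0,"ty":0,"tz":-180,"yaw":0,"fingers":10},
  {"tx":0,"ty":0,"tz":-210,"yaw":0,"fingers":10},
  {"tx":0,"ty":0,"tz":-230,"yaw":0,"fingers":10},
  {"tx":0,"ty":0,"tz":-230,"yaw":0,"fingers":10},
  {"tx":0,"ty":0,"tz":-230,"yaw":0,"fingers":10},
])

```text
clock: 4.95
eef_pos: [441.7, -330.4, 346.4]
tcp_rot: [-2.395, -2.032, 0.0]
ft_force: [-0.2, -0.4, -6.3]
finger_gap: 19.9
gripper_force: 49.8
```

```bash
python3 -c "
from h import *
i,im=snap('wrist','w4')
s=manip.sense();print(s['clock'],s['eef_pos'],s['ft_force'],s['wrist_torque'],s['finger_gap'],rel([605,321,345],-1.5))
cv2.imwrite('pics/w4z.png',cv2.cvtColor(im,cv2.COLOR_RGB2BGR)[0:400,100:540])
"
```

```text
5.0 [ 441.54530303 -330.17457103  345.61631444] [-0.70815722 -0.29243352 -6.05222106] [0.0117622  0.00362818 0.03544814] 19.309938126868584 (array([669.1,  55.1,   1.3]), np.float64(-7.88))
```

View pics/w4z.png

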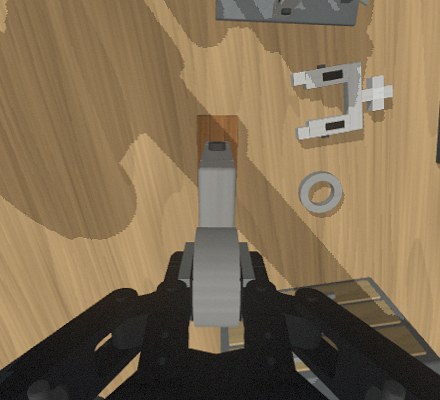

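The frame is held squarely and clear of the rest, with about 6 N on the wrist against an expected 4.4 N. I'll carry it to a viewpoint short of the stand, where the wrist camera can see the saddle.

```bash
python3 -c "
from h import *
print(rel([605,205,346],-1.5))"
```

```text
(array([5.547e+02, 7.400e+01, 2.000e-01]), np.float64(-7.88))
```

Emit:
carry_out([
  {"tx":15,"ty":2,"tz":0,"yaw":0,"fingers":10},
  {"tx":45,"ty":6,"tz":0,"yaw":-1,"fingers":10},
  {"tx":80,"ty":11,"tz":0,"yaw":-1,"fingers":10},
  {"tx":120,"ty":16,"tz":0,"yaw":-2,"fingers":10},
  {"tx":160,"ty":21,"tz":0,"yaw":-3,"fingers":10},
  {"tx":200,"ty":27,"tz":0,"yaw":-3,"fingers":10},
  {"tx":240,"ty":32,"tz":0,"yaw":-4,"fingers":10},
  {"tx":280,"ty":37,"tz":0,"yaw":-5,"fingers":10},
  {"tx":320,"ty":43,"tz":0,"yaw":-5,"fingers":10},
  {"tx":360,"ty":48,"tz":0,"yaw":-6,"fingers":10},
  {"tx":400,"ty":53,"tz":0,"yaw":-6,"fingers":10},
  {"tx":440,"ty":59,"tz":0,"yaw":-7,"fingers":10},
  {"tx":480,"ty":64,"tz":0,"yaw":-7,"fingers":10},
  {"tx":515,"ty":69,"tz":0,"yaw":-7.9,"fingers":10},
  {"tx":540,"ty":72,"tz":0,"yaw":-7.9,"fingers":10},
  {"tx":555,"ty":74,"tz":0,"yaw":-7.9,"fingers":10},
  {"tx":555,"ty":74,"tz":0,"yaw":-7.9,"fingers":10},
  {"tx":555,"ty":74,"tz":0,"yaw":-7.9,"fingers":10},
  {"tx":555,"ty":74,"tz":0,"yaw":-7.9,"fingers":10},
], force=70)

```text
clock: 6.9
eef_pos: [605.3, 204.0, 346.6]
tcp_rot: [-2.251, -2.192, 0.001]
ft_force: [-0.1, -0.6, -5.4]
finger_gap: 18.8
gripper_force: 70.6
```

```bash
python3 -c "
from h import *
i,im=snap('wrist','w5')
s=manip.sense();print(s['clock'],s['eef_pos'],s['ft_force'],s['finger_gap'],abs(s['joint_vel']).max())
print(proj(i,[[605,321,115],[500,321,10],[710,321,10]]))
c=cv2.cvtColor(im,cv2.COLOR_RGB2BGR)
u,v=proj(i,[[605,321,80]])[0]
u0=int(u)-110;v0=max(0,int(v)-80);print(u0,v0)
cv2.imwrite('pics/w5z.png',cv2.resize(c[v0:v0+150,u0:u0+200],None,fx=4,fy=4,interpolation=cv2.INTER_CUBIC))
"
```

```text
6.95 [605.40032869 203.90602    346.82385327] [-0.22765698 -0.15075863 -5.29855833] 19.22725583862184 0.00524838605827636
[[313.47225578  69.0279639 ]
 [245.41029533  77.80323538]
 [383.08453372  73.95432663]]
203 0
```

View pics/w5z.png

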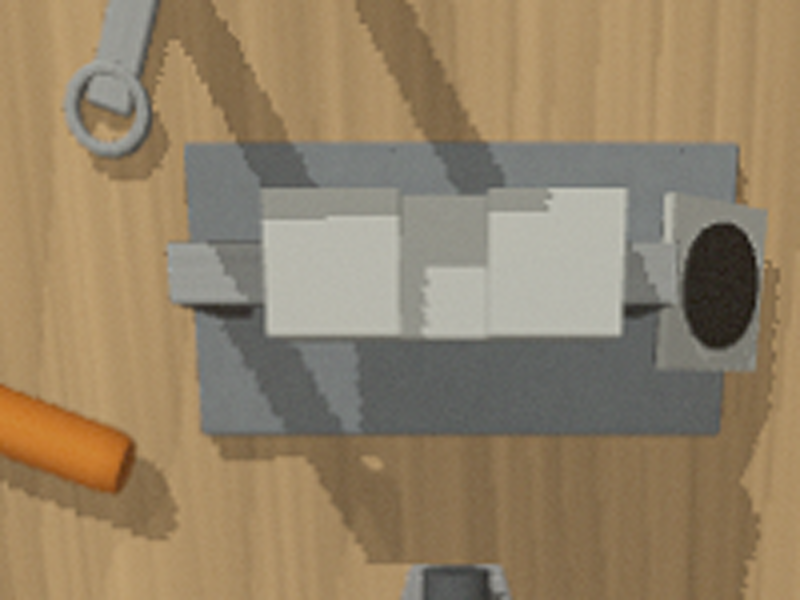

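The wrist view shows the saddle's top at crop columns 262 to 627 and rows 188 to 336, with the groove between columns 400 and 488. The base plate's corners are clear too.

```bash
python3 -c "
from h import *
np.set_printoptions(precision=1,suppress=True)
i=np.load('pics/w5.npy',allow_pickle=True).item()
A=lambda p:[(x/4+203-.4,y/4-.4) for x,y in p]
ang=lambda d:np.degrees(np.arctan2(d[1],d[0]))
b=onplane(i,A([(185,143),(738,143),(719,435),(203,434)]),10);print('base',b.mean(0),np.linalg.norm(b[1]-b[0]),np.linalg.norm(b[2]-b[1]),ang(b[1]+b[2]-b[0]-b[3]))
s=onplane(i,A([(262,189),(627,187),(622,336),(266,336)]),115);print('saddle',s.mean(0),np.linalg.norm(s[1]-s[0]),np.linalg.norm(s[2]-s[3]),np.linalg.norm(s[2]-s[1]),ang(s[1]+s[2]-s[0]-s[3]))
g=onplane(i,A([(400,190),(488,190),(488,336),(401,336)]),115);print('groove',g.mean(0),np.linalg.norm(g[1]-g[0]),ang(g[1]+g[0]-g[2]-g[3])-90)
print('eye',i['eye'])
"
```

```text
base [610.9 324.9  10. ] 202.92705429587963 103.08133868719122 -1.5332614281022419
saddle [605.3 325.  115. ] 105.61866355275058 106.69859666957049 40.48450044892695 -1.3542509670872307
groove [605.3 324.7 115. ] 25.46448248594638 -1.4049141605178193
eye [607.4 287.2 489.2]
```

```bash
python3 -c "
from h import *
i=np.load('pics/w5.npy',allow_pickle=True).item()
s=manip.sense();M=R.from_rotvec(s['tcp_rot']).as_matrix();p=s['eef_pos'];f=p+[0,0,-107.6]
for a in (0,.5): print('foot/beam rows', [proj(i,f+M[:,0]*(50+a)+[0,0,z])[0].round(1) for z in (0,102)])
print(rel([605.3,325,346.8],-1.4),rel([605.3,325,160],-1.4))"
```

```text
foot/beam rows [array([316.4, 140.3]), array([316.6, 166.9])]
foot/beam rows [array([316.4, 139.7]), array([316.6, 165.9])]
(array([121. ,  -3.3,  -0. ]), np.float64(-0.14)) (array([121.1,  -3.3, 186.8]), np.float64(-0.14))
```

The foot edge is where it should be (row about 141, predicted 140), so the frame hangs true. I'll move over the bar and down, stopping about 15 mm above the saddle's top.

Emit:
carry_out([
  {"tx":20,"ty":-1,"tz":0,"yaw":0,"fingers":10},
  {"tx":50,"ty":-2,"tz":0,"yaw":0,"fingers":10},
  {"tx":80,"ty":-3,"tz":0,"yaw":0,"fingers":10},
  {"tx":105,"ty":-3.3,"tz":0,"yaw":0,"fingers":10},
  {"tx":121.5,"ty":-3.3,"tz":0,"yaw":-0.1,"fingers":10},
  {"tx":121.5,"ty":-3.3,"tz":0,"yaw":-0.1,"fingers":10},
  {"tx":121.5,"ty":-3.3,"tz":20,"yaw":-0.1,"fingers":10},
  {"tx":121.5,"ty":-3.3,"tz":45,"yaw":-0.1,"fingers":10},
  {"tx":121.5,"ty":-3.3,"tz":70,"yaw":-0.1,"fingers":10},
  {"tx":121.5,"ty":-3.3,"tz":90,"yaw":-0.1,"fingers":10},
  {"tx":121.5,"ty":-3.3,"tz":90,"yaw":-0.1,"fingers":10},
  {"tx":121.5,"ty":-3.3,"tz":90,"yaw":-0.1,"fingers":10},
])

```text
clock: 8.15
eef_pos: [605.8, 325.6, 257.6]
tcp_rot: [2.249, 2.193, 0.0]
ft_force: [0.3, -0.4, -4.8]
finger_gap: 19.2
gripper_force: 70.4
```

```bash
python3 -c "
from h import *
s=manip.sense();print(s['clock'],s['eef_pos'],s['ft_force'],s['finger_gap'],abs(s['joint_vel']).max(),rel([605.3,325.5,170],-1.4))
i,im=snap('scene','s1');w,wm=snap('wrist','w6')
c=cv2.cvtColor(im,cv2.COLOR_RGB2BGR)
a=cv2.resize(c[170:290,380:480],None,fx=4,fy=4,interpolation=cv2.INTER_CUBIC)
b=cv2.resize(cv2.cvtColor(wm,cv2.COLOR_RGB2BGR)[:300,170:470],(390,390))
b=cv2.copyMakeBorder(b,0,90,0,0,cv2.BORDER_CONSTANT)
cv2.imwrite('pics/m1.png',np.hstack([a,b]))
"
```

```text
8.15 [605.8154677  325.55570253 257.64025315] [ 0.30986039 -0.35599914 -4.78664933] 19.150199829356126 0.02819784895431224 (array([-0.1, -0.5, 87.6]), np.float64(-0.03))
```

View pics/m1.png

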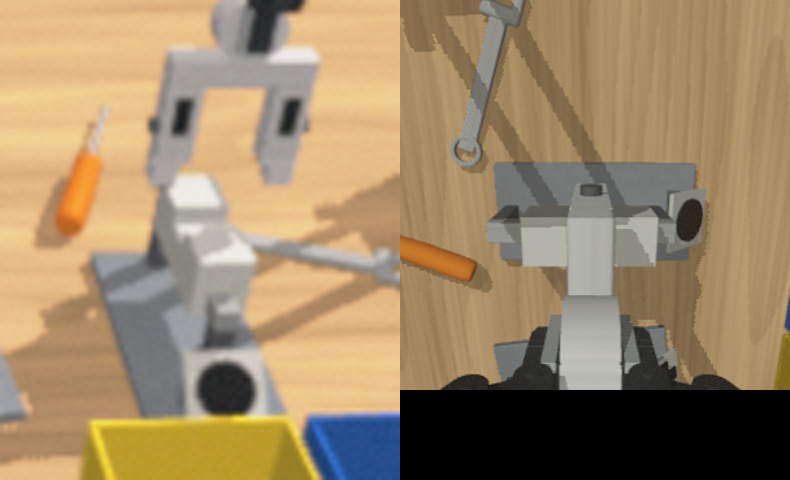

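The legs straddle the bar, the feet are about 35 above the saddle, and the saddle shows evenly on both sides of the beam. I'll lower it to just above the saddle's top.

Emit:
carry_out([
  {"tx":0,"ty":-0.5,"tz":15,"yaw":0,"fingers":10},
  {"tx":0,"ty":-0.5,"tz":35,"yaw":0,"fingers":10},
  {"tx":0,"ty":-0.5,"tz":55,"yaw":0,"fingers":10},
  {"tx":0,"ty":-0.5,"tz":75,"yaw":0,"fingers":10},
  {"tx":0,"ty":-0.5,"tz":92,"yaw":0,"fingers":10},
  {"tx":0,"ty":-0.5,"tz":102,"yaw":0,"fingers":10},
  {"tx":0,"ty":-0.5,"tz":106,"yaw":0,"fingers":10},
  {"tx":0,"ty":-0.5,"tz":106,"yaw":0,"fingers":10},
  {"tx":0,"ty":-0.5,"tz":106,"yaw":0,"fingers":10},
  {"tx":0,"ty":-0.5,"tz":106,"yaw":0,"fingers":10},
])

```text
clock: 9.25
eef_pos: [605.4, 326.6, 151.9]
tcp_rot: [2.248, 2.194, 0.002]
ft_force: [0.1, -0.0, -6.1]
finger_gap: 19.3
gripper_force: 70.5
```

```bash
python3 -c "
from h import *
s=manip.sense();print(s['clock'],s['eef_pos'],s['ft_force'],s['wrist_torque'],rel([605.3,325.5,131],-1.4))
w,wm=snap('wrist','w7');print(proj(w,[[605.3,325,115]]))
"
```

```text
9.25 [605.4008347  326.55451768 151.88934813] [ 0.12775178 -0.01354801 -6.09143814] [ 0.02045665  0.05824153 -0.07440516] (array([-1.1, -0.1, 20.9]), np.float64(0.02))
[[315.93979796 231.429647  ]]
```

No contact yet. Now small 1.5 mm steps; contact near TCP z 143 would mean I've missed the groove.

Emit:
carry_out([
  {"tx":-0.8,"ty":0,"tz":2,"yaw":0,"fingers":10},
  {"tx":-0.8,"ty":0,"tz":4,"yaw":0,"fingers":10},
  {"tx":-0.8,"ty":0,"tz":6,"yaw":0,"fingers":10},
  {"tx":-0.8,"ty":0,"tz":7.5,"yaw":0,"fingers":10},
  {"tx":-0.8,"ty":0,"tz":9,"yaw":0,"fingers":10},
  {"tx":-0.8,"ty":0,"tz":10,"yaw":0,"fingers":10},
  {"tx":-0.8,"ty":0,"tz":11,"yaw":0,"fingers":10},
  {"tx":-0.8,"ty":0,"tz":11,"yaw":0,"fingers":10},
  {"tx":-0.8,"ty":0,"tz":11,"yaw":0,"fingers":10},
])

```text
clock: 10.2
eef_pos: [605.0, 325.6, 139.9]
tcp_rot: [2.248, 2.195, 0.0]
ft_force: [0.9, 0.4, -5.4]
finger_gap: 19.4
gripper_force: 70.6
```

There's still no contact at 139.9, so the beam is entering the groove. Continuing gently.

Emit:
carry_out([
  {"tx":0,"ty":0,"tz":1.5,"yaw":0,"fingers":10},
  {"tx":0,"ty":0,"tz":3,"yaw":0,"fingers":10},
  {"tx":0,"ty":0,"tz":4.5,"yaw":0,"fingers":10},
  {"tx":0,"ty":0,"tz":6,"yaw":0,"fingers":10},
  {"tx":0,"ty":0,"tz":7,"yaw":0,"fingers":10},
  {"tx":0,"ty":0,"tz":7.5,"yaw":0,"fingers":10},
  {"tx":0,"ty":0,"tz":7.5,"yaw":0,"fingers":10},
  {"tx":0,"ty":0,"tz":7.5,"yaw":0,"fingers":10},
])

```text
clock: 11.0
eef_pos: [605.0, 325.6, 132.5]
tcp_rot: [2.248, 2.195, 0.0]
ft_force: [0.4, 0.1, -5.3]
finger_gap: 19.3
gripper_force: 70.6
```

Emit:
carry_out([
  {"tx":0,"ty":0,"tz":0.5,"yaw":0,"fingers":10},
  {"tx":0,"ty":0,"tz":1,"yaw":0,"fingers":10},
  {"tx":0,"ty":0,"tz":1.5,"yaw":0,"fingers":10},
  {"tx":0,"ty":0,"tz":1.5,"yaw":0,"fingers":10},
])

```text
clock: 11.4
eef_pos: [604.9, 325.5, 130.8]
tcp_rot: [-2.248, -2.194, 0.0]
ft_force: [-0.6, -1.4, -5.7]
finger_gap: 19.5
gripper_force: 70.6
```

Emit:
carry_out([
  {"tx":0,"ty":0,"tz":0.5,"yaw":0,"fingers":10},
  {"tx":0,"ty":0,"tz":1,"yaw":0,"fingers":10},
  {"tx":0,"ty":0,"tz":1,"yaw":0,"fingers":10},
])

```text
clock: 11.7
eef_pos: [605.0, 325.6, 130.7]
tcp_rot: [2.248, 2.194, 0.001]
ft_force: [-3.2, -1.9, 5.6]
finger_gap: 19.4
gripper_force: 72.2
```

It touches bottom at TCP z 130.7 with about 11 N; I expected 130.6, so it's seated. Releasing: open wide, then straight up.

Emit:
carry_out([
  {"tx":0,"ty":0,"tz":0.5,"yaw":0,"fingers":21},
  {"tx":0,"ty":0,"tz":0.5,"yaw":0,"fingers":24},
  {"tx":0,"ty":0,"tz":0.5,"yaw":0,"fingers":28},
  {"tx":0,"ty":0,"tz":0.5,"yaw":0,"fingers":36},
  {"tx":0,"ty":0,"tz":0.5,"yaw":0,"fingers":46},
  {"tx":0,"ty":0,"tz":0.5,"yaw":0,"fingers":50},
  {"tx":0,"ty":0,"tz":0.5,"yaw":0,"fingers":50},
], force=20)

```text
clock: 12.4
eef_pos: [604.9, 325.6, 129.4]
tcp_rot: [2.248, 2.195, -0.0]
ft_force: [0.7, 0.1, 0.2]
finger_gap: 50.1
gripper_force: 0.0
```

Emit:
carry_out([
  {"tx":0,"ty":0,"tz":-10,"yaw":0,"fingers":50},
  {"tx":0,"ty":0,"tz":-30,"yaw":0,"fingers":50},
  {"tx":0,"ty":0,"tz":-60,"yaw":0,"fingers":50},
  {"tx":0,"ty":0,"tz":-90,"yaw":0,"fingers":50},
  {"tx":0,"ty":0,"tz":-120,"yaw":0,"fingers":50},
  {"tx":-40,"ty":0,"tz":-150,"yaw":0,"fingers":50},
  {"tx":-80,"ty":0,"tz":-170,"yaw":0,"fingers":50},
  {"tx":-100,"ty":0,"tz":-170,"yaw":0,"fingers":50},
  {"tx":-100,"ty":0,"tz":-170,"yaw":0,"fingers":50},
  {"tx":-100,"ty":0,"tz":-170,"yaw":0,"fingers":50},
])

```text
clock: 13.4
eef_pos: [602.3, 225.6, 299.1]
tcp_rot: [-2.248, -2.193, 0.001]
ft_force: [0.7, 0.4, 1.2]
finger_gap: 50.1
gripper_force: 0.0
```

```bash
python3 -c "
from h import *
s=manip.sense();print(s['clock'],s['eef_pos'],s['ft_force'],s['gripper_force'],s['finger_gap'])
i,im=snap('scene','s2');w,wm=snap('wrist','w8')
c=cv2.cvtColor(im,cv2.COLOR_RGB2BGR)
a=cv2.resize(c[170:290,380:480],None,fx=4,fy=4,interpolation=cv2.INTER_CUBIC)
b=cv2.resize(cv2.cvtColor(wm,cv2.COLOR_RGB2BGR)[:240,195:435],(480,480))
cv2.imwrite('pics/m2.png',np.hstack([a,b])[:, :800])
"
```

```text
13.4 [602.28805288 225.64923144 299.12587839] [0.74684579 0.43202926 1.15521178] 0.0 50.05728522960998
```

View pics/m2.png

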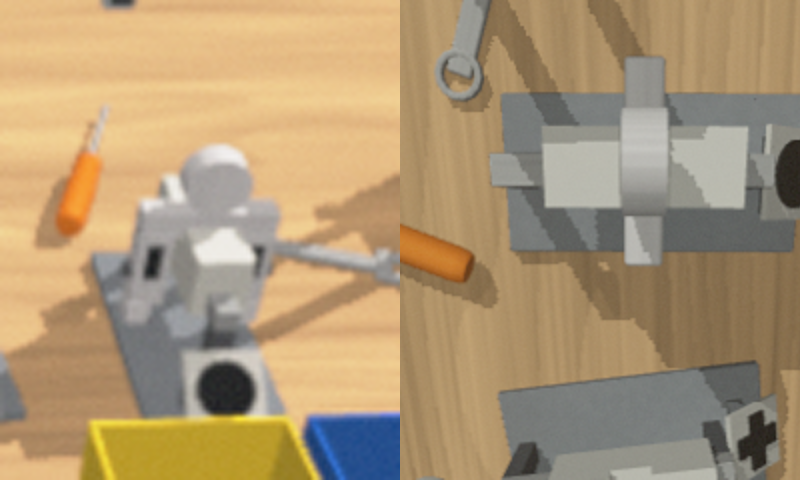

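The frame hangs upright and square across the saddle, its beam in the groove at right-panel column 645, with the legs even on both sides. The gripper is clear.

```bash
python3 -c "
from plant import workorder
print(workorder.close_job())"
```

```text
the job is handed in; nothing more can be done
None
```

The disc frame hangs on its own stand with its crossbeam fully down in the groove, released and with the gripper clear; the job was handed in at about 13.5 s, and no verdict was returned.

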